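# Clamp a battery pack for cleaning

## Robot

A 6-joint arm with a two-finger parallel gripper is mounted at the origin on the work surface. World frame = base frame: x ahead of the robot, y to its left, z up, the work surface at z = 0. Lengths are in m, angles in rad, forces in N, time in s.
With the tool pointing down it reaches from about 0.325 to 0.9 m from the base axis. Payload 6.1 kg.
Tool frame: the origin (TCP) lies at the very end of the fingers, on their centre line; the grasp point (between the pads) lies 19 mm behind it; z points along the fingers, y is the line along which they close (so a half turn about z gives the same grasp; the last joint's range is limited). The gripper opens to 85 mm and grips with 20 to 120 N. Pads are 22 mm wide; open, the fingers measure 114 mm over their backs; the gripper's body (76 mm by 85 mm) begins 54 mm behind the grasp point. The pads swing forward as they close: fully open they stand 13 mm farther back than shut.
Start: joints at [-0.126, 0.22, 1.526, -0, 1.395, -0.126], TCP at [0.625, -0, 0.208] pointing down, gripper open.
Joint ranges: [-2.98, 2.98], [-0.91, 2.08], [0.09, 2.57], [-1.24, 4.39], [0.2, 2.65], [-2.68, 2.68]. Speed limits (rad/s): [2.57, 2.57, 3.01, 3.14, 3.14, 3.14].

## Interface

Orientations are given as a unit quaternion [x, y, z, w].
In Python, from plant import env gives the robot as it stands.
- The arm moves only by the tool jog_arm, never from a script. Its argument "increments" is a list of rows, each an object of numbers: "grip": the gripper's target within -1 to 1 (fully open at 1, half-way at 0, shut at -1); "tx", "ty", "tz": the shift along the tool's x, y, z in cm; "rx", "ry", "rz": the turn, a rotation vector about the tool's x, y, z in degrees. A call has 1 to 8 rows; each row shifts and turns the commanded pose from where the row before left it, along the tool's axes as they then stand; what a row does not reach is not made up. A row lasts 1/10 s, in which the tool goes at most 50 mm and 8.59 degrees, less where a joint would pass 70% of its speed; a pose out of reach is approached as far as the arm can. A call is refused whole if a number of a shift passes 5 or a number of a turn 8.59, either way. A call with a gripper value outside its range is refused whole. The fingers move at their own pace and stop on an object; "force" is the grip in N (left out, the last holds). Time passes only in rows, so rows that do not move let the fingers close. It gives the time, the measured TCP pose, the force, the opening and the grip force at its end, in the units of the state.
- env.sense(): the state, without advancing time (a new reading comes with each control period).
- env.get_image(name): name is "scene" or "side" or "wrist"; returns a dict with "color" (400x640x3 uint8, red, green, blue), "intrinsics" (3x3 intrinsics, pixels), "pose" (4x4, takes a point from camera to world coordinates). Camera axes: x right, y down, z forward; pixel columns grow to the right and rows downward; lengths in m; the calibration is good to about 2 mm. A picture is of the moment at which its call begins. There is no depth.
- env.sign_off(): hands the job in; it is judged then, once.
The state is a dict: "time": time; "qpos": joint angles; "qd": joint speeds; "joint_torque": joint torques, N m; "position": TCP position; "tcp_rot": TCP orientation; "ft_force": force on the tool from outside, world axes, zero at the start; "torque": the same for the moment, N m; "width": finger opening in m; "grasp_force": force on a finger pad.
Only numpy, scipy, OpenCV 4.12 (cv2) and the standard library are available. Lean on these libraries where they do the work, as an engineer would, in place of code of your own. Each camera call takes 0.05 s, during which the arm holds its last target. There are 200 camera calls.

## Task

Clamp the short battery pack in the spring clamp so that its contacts can be wiped: press the sprung carriage back, with the end of the pack itself, and set the pack down flat on the bed, contacts up, squarely between the fixed stop and the carriage, which then holds it. Leave the longer battery pack where it lies.

Things in the scene. Friction and masses are not known exactly. Their poses are not given: they have to be found in the camera images.
- short_pack: Short battery pack: black block 84 mm long (x), 48 wide (y), 40 high, on top a grey rail 60 x 30 x 6 mm with copper contacts. 0.17 to 0.34 kg. Starts flat on the table, contacts up, yaw within 0.5 rad. Origin: centre of underside, z up. May be clamped either way round. Other black packs: one equally wide and high but 126 mm long; one 115 x 76 x 61 mm.
- clamp: Blue spring clamp, fixed to the counter. Origin: centre of underside; z up; x: the way the carriage is pressed back, away from the robot (yaw within 0.5 rad). Bed 100 mm wide (y), top at z = 15 mm, sides open. Fixed stop at x = -99 to -75 mm, 70 mm wide, top at z = 39 mm. Block behind the carriage x = 68 to 98 mm, 60 mm high. Short pack clamped: its origin at x = -33, y = 0, z = 15 mm.
- carriage (a joint): Travel (m) of the sprung carriage along the clamp's x: 0 at rest, 0.055 fully back, 0.034 on the short pack. Upright aluminium plate 70 mm wide, top at z = 79 mm; its rubber face, at clamp x = -25 mm + travel, faces the stop: gap 50 mm at rest, 105 at most. Resists with 4.5 N at rest to 13 N fully back, plus 60 N per m/s; let go, it closes in under 1 s.
- long_pack: Longer battery pack, to be left alone: like the short one but 126 mm long. Origin: centre of underside, x along its length, z up.
Things that resemble listed ones, but are neither listed nor needed, are in the scene too. Leave any red or white look-alike of the short_pack alone.

How it is judged:
On the way:
1. the short pack, at the clamp, presses the carriage back at least 30 mm (value of joint carriage above 0.03 m and contact force between short_pack and clamp above 1 N), for 0.1 s.
At the end, for the whole second after the job is handed in: The short pack lies contacts up on the clamp's bed (within 6 mm, tilt under 10 degrees), along the clamp's x within 11 degrees either way round, its centre within 12 mm of the clamped place along x and 18 mm across, the carriage bearing on it (joint 0.028 to 0.042), at rest (x of short_pack in the frame of clamp between -0.045 and -0.021 m and y of short_pack in the frame of clamp between -0.018 and 0.018 m and z of short_pack in the frame of clamp between 0.009 and 0.021 m and angle between short_pack's own z axis and vertical below 0.17 rad and angle between the x axis of short_pack and the x axis of clamp, either way round below 0.2 rad and value of joint carriage between 0.028 and 0.042 m and linear speed of short_pack below 0.02 m/s); the robot touches nothing.
It fails at once if the longer pack is moved more than 30 mm (distance of long_pack from where it was at the start of the episode above 0.03 m).
It also fails if it takes over 38 s, if anything falls off the work surface, if the arm or the gripper's body presses on something with over 40 N, if the wrist force passes 120 N, or if a joint passes its speed limit or range.

## Working session

There is one attempt and no reset: what is moved stays moved. The work goes in short steps, Python scripts to look and compute and a tool call to move; the robot and the scene stay as the last step left them, time stands still between calls to the robot, and variables do not carry over. Pictures are saved under pics/ and viewed, at most 10 in all, crops included, and the job is handed in when it is done.

Besides the shell and the picture viewer there is one more tool, called after "Call:" by a JSON object that holds its "op" and its "data". jog_arm: Moves the arm, as the interface text tells. Its arguments: {"type":"object","properties":{"increments":{"type":"array","items":{"type":"object","properties":{"grip":{"type":"number"},"tx":{"type":"number"},"ty":{"type":"number"},"tz":{"type":"number"},"rx":{"type":"number"},"ry":{"type":"number"},"rz":{"type":"number"}}}},"force":{"type":"number"}},"required":["increments"]}

```bash
mkdir -p pics; cat > h.py <<'E'
import numpy as np, cv2
from plant import env
def snap(n,f=None):
    im=env.get_image(n)
    if f: cv2.imwrite('pics/'+f,im['color'][:,:,::-1])
    return im
def ray(im,u,v,z):
    K=np.array(im['intrinsics']);T=np.array(im['pose'])
    d=T[:3,:3]@np.linalg.solve(K,[u,v,1.]);o=T[:3,3]
    return o+d*(z-o[2])/d[2]
def proj(im,p):
    K=np.array(im['intrinsics']);T=np.array(im['pose'])
    c=K@(T[:3,:3].T@(np.array(p)-T[:3,3]));return c[:2]/c[2]
E
python3 - <<'E'
from h import *
import pickle
d={n:snap(n) for n in('scene','side','wrist')}
pickle.dump(d,open('d0.pkl','wb'))
for n in('scene','side'): cv2.imwrite(f'pics/{n}0.png',d[n]['color'][:,:,::-1]); print(n,np.round(d[n]['pose'],3).tolist())
print(env.sense())
E
```

```text
scene [[0.805, 0.49, -0.334, 0.85], [0.593, -0.65, 0.476, -0.406], [0.016, -0.581, -0.814, 0.808], [0.0, 0.0, 0.0, 1.0]]
side [[-0.993, -0.087, 0.081, 0.433], [-0.119, 0.778, -0.617, 0.642], [-0.01, -0.622, -0.783, 0.781], [0.0, 0.0, 0.0, 1.0]]
{'time': 0.15, 'qpos': array([-1.26126355e-01,  2.21093927e-01,  1.52735487e+00,  3.50839917e-05,
        1.39469785e+00, -1.26065484e-01]), 'qd': array([-1.80473499e-03, -2.31585246e-03, -3.98648732e-03,  5.51853867e-05,
        6.70087645e-05, -7.82461805e-04]), 'joint_torque': array([ 5.24838761e-04, -4.97483325e+01, -3.89904678e+01, -1.73041117e-04,
        7.14129725e-03, -8.50862284e-05]), 'position': array([6.24494430e-01, 5.62575777e-05, 2.06716774e-01]), 'tcp_rot': array([ 7.07130271e-01,  7.07082863e-01, -4.62312017e-04, -6.24731420e-04]), 'ft_force': array([ 0.49199662, -0.07566401,  0.28620065]), 'torque': array([ 1.99682276e-02,  1.40390491e-02, -5.67340820e-05]), 'grasp_force': 0.0, 'width': 0.0856249285133808}
```

View pics/scene0.png

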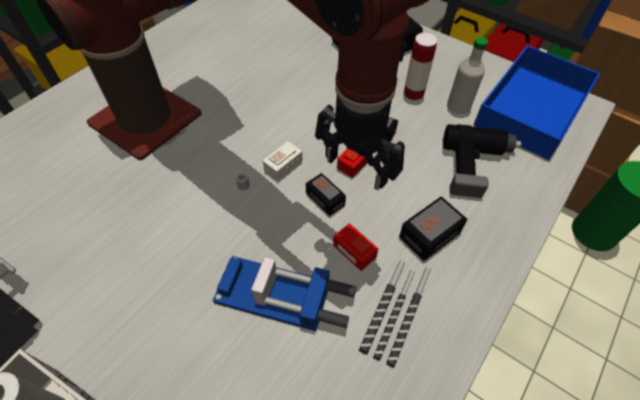

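View pics/side0.png

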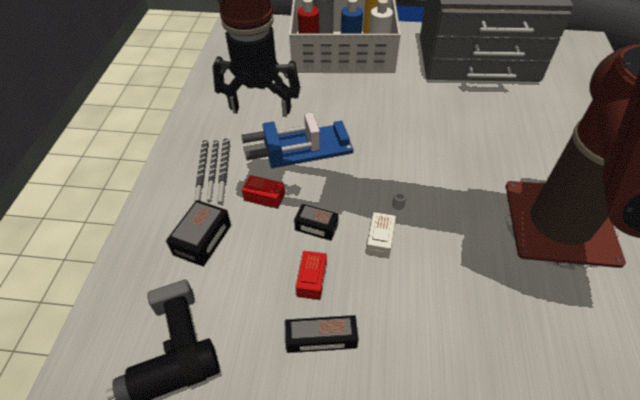

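In the side view the black candidates are (316,221), about 84 mm long, (321,333), the longer one, and (198,231), the big one. The red and white packs are look-alikes. (316,221) fits the short pack, and in the scene view it is at (325,193). The clamp is at scene (285,292) and side (298,142). Next I confirm this in an enlarged crop.

```bash
python3 - <<'E'
from h import *
import pickle
d=pickle.load(open('d0.pkl','rb'))
def crop(n,u,v,w,h): 
    return cv2.resize(d[n]['color'][v:v+h,u:u+w,::-1],(400,300),interpolation=cv2.INTER_CUBIC)
A=np.vstack([np.hstack([crop('side',276,190,80,60),crop('scene',285,163,80,60)]),np.hstack([crop('side',234,90,128,96),crop('scene',207,240,160,120)])])
cv2.imwrite('pics/crop0.png',A)
for n,u,v,z in(('side',316,213,.046),('scene',326,187,.046),('side',321,327,.046)): print(n,ray(d[n],u,v,z))
E
```

```text
side [0.51858216 0.06747231 0.046     ]
scene [0.51990941 0.07169875 0.046     ]
side [0.47882883 0.31438103 0.046     ]
```

View pics/crop0.png

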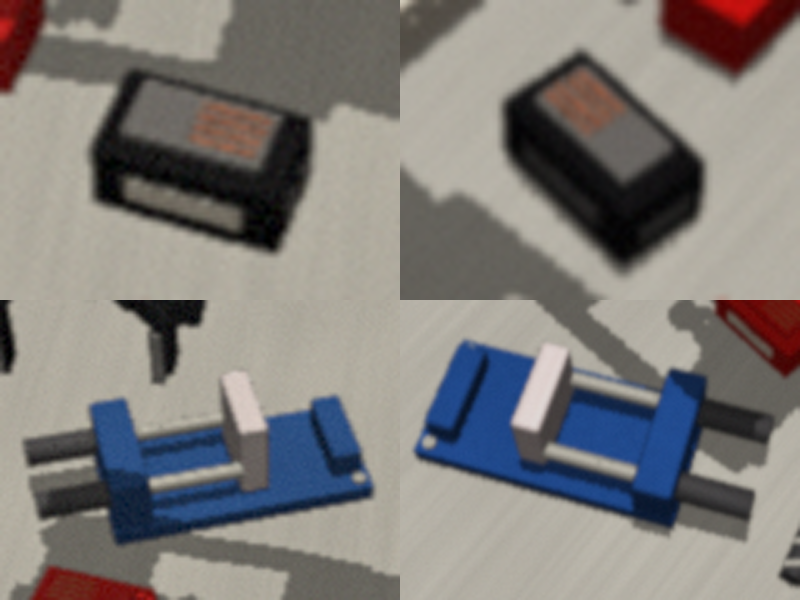

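The crop confirms it: the top row shows the short black pack with its grey rail and copper contacts. The bottom row shows the clamp with the stop, the upright plate and the rear block. I'll turn the corners into poses.

```bash
python3 - <<'E'
from h import *
import pickle
d=pickle.load(open('d0.pkl','rb'))
def pts(n,P,z,s,o,c): return np.array([ray(d[n],o[0]+(u-c[0])/s-.4,o[1]+(v-c[1])/s-.4,z)[:2] for u,v in P])
def rep(t,Q):
    (c,wh,a)=cv2.minAreaRect(Q.astype(np.float32)); print(t,'mean',Q.mean(0).round(4),'edges',np.round([np.r_[np.linalg.norm(e),np.degrees(np.arctan2(e[1],e[0]))] for e in np.roll(Q,-1,0)-Q],3).tolist())
rep('rail side',pts('side',[(145,80),(285,112),(267,172),(118,135)],.046,5,(276,190),(0,0)))
rep('rail scene',pts('scene',[(583,66),(674,150),(624,186),(538,97)],.046,5,(285,163),(400,0)))
S=lambda P,z:pts('side',P,z,3.125,(234,90),(0,300))
C=lambda P,z:pts('scene',P,z,2.5,(207,240),(400,300))
rep('stop sc',C([(467,345),(487,350),(450,436),(428,428)],.039))
rep('block sc',C([(670,372),(706,377),(675,500),(637,490)],.060))
rep('stop si',S([(312,403),(337,398),(360,458),(333,470)],.039))
rep('block si',S([(90,404),(126,400),(150,480),(106,485)],.060))
rep('bed low edge sc',C([(416,453),(670,523)],.008)); rep('bed si',S([(118,540),(372,492)],.008))
E
```

```text
rail side mean [0.5175 0.0712] edges [[0.061, 170.051], [0.032, 82.677], [0.064, -10.888], [0.031, -102.96]]
rail scene mean [0.5196 0.0701] edges [[0.06, -12.972], [0.029, -101.917], [0.06, 164.5], [0.026, 78.269]]
stop sc mean [ 0.4955 -0.2027] edges [[0.017, 21.538], [0.074, -68.962], [0.018, -163.666], [0.072, 109.803]]
block sc mean [ 0.6524 -0.1415] edges [[0.027, 28.087], [0.097, -66.84], [0.028, -158.466], [0.094, 112.874]]
stop si mean [ 0.4908 -0.1939] edges [[0.021, -157.039], [0.071, 109.393], [0.025, 38.729], [0.078, -72.483]]
block si mean [ 0.6505 -0.142 ] edges [[0.028, -164.189], [0.092, 111.465], [0.032, 15.588], [0.092, -71.31]]
bed low edge sc mean [ 0.5862 -0.2169] edges [[0.201, 21.028], [0.201, -158.972]]
bed si mean [ 0.552  -0.1261] edges [[0.201, -158.784], [0.201, 21.216]]
```

Call:
{"op": "jog_arm", "data": {"increments": [{"tx": 2.4, "ty": -3.5, "grip": 0.7}, {"tx": 2.4, "ty": -3.5}, {"tx": 2.3, "ty": -3.6}, {"rz": -8.5}, {"rz": -8.5}, {"rz": -8.5}, {"rz": -8.5}, {"rz": -8.5}], "force": 80}}

```text
invalid input
```

Call:
{"op": "jog_arm", "data": {"increments": [{"rz": -8.5}, {"rz": -8.5}, {"rz": -8.5}, {"rz": -8.5}, {"rz": -1.5}, {"tz": 4}, {"tz": 2}, {}]}}

```text
invalid input
```

```bash
python3 - <<'E'
from h import *
im=snap('wrist','w1.png'); s=env.sense(); print(s['position'],s['tcp_rot'],s['width'],np.round(im['pose'],3).tolist())
from scipy.spatial.transform import Rotation as R
M=R.from_quat(s['tcp_rot']).as_matrix(); print(M.round(3)); print(proj(im,[.5185,.0707,.046]))
E
```

```text
[6.24593026e-01 4.88960156e-05 2.06921505e-01] [ 7.07113571e-01  7.07099721e-01 -3.68911064e-04 -4.96924981e-04] 0.0855509180810651 [[1.0, 0.0, -0.003, 0.625], [-0.0, -0.949, -0.315, 0.081], [-0.003, 0.315, -0.949, 0.373], [0.0, 0.0, 0.0, 1.0]]
[[ 0.     1.    -0.001]
 [ 1.    -0.     0.   ]
 [ 0.    -0.001 -1.   ]]
[223.81694426 114.99407436]
```

View pics/w1.png

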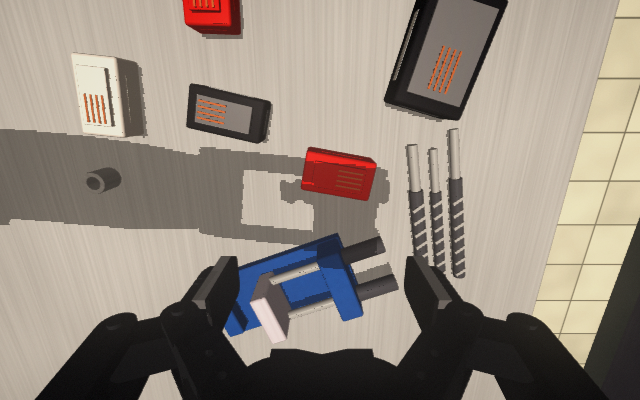

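The wrist view shows the short pack's rail centred at about (226,113), against a predicted (224,115), so the position is confirmed. The move was refused as invalid input. I'll try complete rows.

Call:
{"op": "jog_arm", "data": {"increments": [{"tx": 2.4, "ty": -3.5, "tz": 0, "rx": 0, "ry": 0, "rz": 0, "grip": 0.7}, {"tx": 2.4, "ty": -3.5, "tz": 0, "rx": 0, "ry": 0, "rz": 0, "grip": 0.7}, {"tx": 2.3, "ty": -3.6, "tz": 0, "rx": 0, "ry": 0, "rz": 0, "grip": 0.7}, {"tx": 0, "ty": 0, "tz": 0, "rx": 0, "ry": 0, "rz": -8.5, "grip": 0.7}, {"tx": 0, "ty": 0, "tz": 0, "rx": 0, "ry": 0, "rz": -8.5, "grip": 0.7}, {"tx": 0, "ty": 0, "tz": 0, "rx": 0, "ry": 0, "rz": -8.5, "grip": 0.7}, {"tx": 0, "ty": 0, "tz": 0, "rx": 0, "ry": 0, "rz": -8.5, "grip": 0.7}, {"tx": 0, "ty": 0, "tz": 0, "rx": 0, "ry": 0, "rz": -8.5, "grip": 0.7}], "force": 80}}

```text
time: 1.0
position: [0.5188, 0.0711, 0.2075]
tcp_rot: [0.4, 0.917, -0.0, -0.0]
ft_force: [0.5, 0.8, -0.1]
width: 0.0728
grasp_force: 0.0
```

Call:
{"op": "jog_arm", "data": {"increments": [{"tx": 0, "ty": 0, "tz": 0, "rx": 0, "ry": 0, "rz": -8.5, "grip": 0.7}, {"tx": 0, "ty": 0, "tz": 0, "rx": 0, "ry": 0, "rz": -8.5, "grip": 0.7}, {"tx": 0, "ty": 0, "tz": 0, "rx": 0, "ry": 0, "rz": -8.5, "grip": 0.7}, {"tx": 0, "ty": 0, "tz": 0, "rx": 0, "ry": 0, "rz": -8.5, "grip": 0.7}, {"tx": 0, "ty": 0, "tz": 4, "rx": 0, "ry": 0, "rz": -1.5, "grip": 0.7}, {"tx": 0, "ty": 0, "tz": 4, "rx": 0, "ry": 0, "rz": 0, "grip": 0.7}, {"tx": 0, "ty": 0, "tz": 2, "rx": 0, "ry": 0, "rz": 0, "grip": 0.7}, {"tx": 0, "ty": 0, "tz": 0, "rx": 0, "ry": 0, "rz": 0, "grip": 0.7}], "force": 80}}

```text
time: 1.8
position: [0.5157, 0.071, 0.1037]
tcp_rot: [0.105, 0.995, -0.0, -0.004]
ft_force: [0.2, -0.1, -0.3]
width: 0.0729
grasp_force: 0.0
```

```bash
python3 - <<'E'
from h import *
im=snap('wrist','w2.png'); s=env.sense(); print(s['position'],s['tcp_rot'],s['width'])
for p in ([.5185,.0707,.046],): print(proj(im,p))
g=im['color'].astype(int); print(np.round(im['pose'],3).tolist())
E
```

```text
[0.51756377 0.07100023 0.10616429] [ 1.04536263e-01  9.94519347e-01 -1.88316697e-04 -1.84452709e-03] 0.07280513241069693
[321.40663231 212.001398  ]
[[0.208, 0.931, 0.3, 0.438], [0.978, -0.198, -0.065, 0.088], [-0.002, 0.307, -0.952, 0.27], [0.0, 0.0, 0.0, 1.0]]
```

View pics/w2.png

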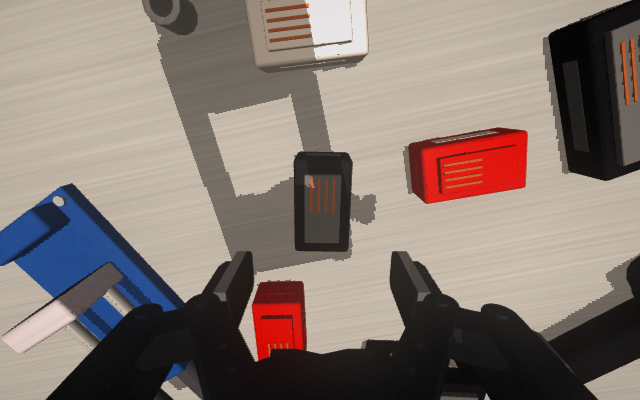

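The pack is centred at (322,211), against a predicted (321,212), with its long edges upright in the image, so it is aligned. I'll descend and grasp.

Call:
{"op": "jog_arm", "data": {"increments": [{"tx": 0, "ty": 0, "tz": 3, "rx": 0, "ry": 0, "rz": 0, "grip": 0.7}, {"tx": 0, "ty": 0, "tz": 3, "rx": 0, "ry": 0, "rz": 0, "grip": 0.7}, {"tx": 0, "ty": 0, "tz": 2.2, "rx": 0, "ry": 0, "rz": 0, "grip": 0.7}, {"tx": 0, "ty": 0, "tz": 1.3, "rx": 0, "ry": 0, "rz": 0, "grip": 0.7}, {"tx": 0, "ty": 0, "tz": 0, "rx": 0, "ry": 0, "rz": 0, "grip": -1}, {"tx": 0, "ty": 0, "tz": 0, "rx": 0, "ry": 0, "rz": 0, "grip": -1}, {"tx": 0, "ty": 0, "tz": 0, "rx": 0, "ry": 0, "rz": 0, "grip": -1}, {"tx": 0, "ty": 0, "tz": 0, "rx": 0, "ry": 0, "rz": 0, "grip": -1}], "force": 80}}

```text
time: 2.65
position: [0.522, 0.0706, 0.0163]
tcp_rot: [0.104, 0.995, -0.0, 0.003]
ft_force: [-2.9, -2.1, 8.9]
width: 0.0272
grasp_force: 79.3
```

```bash
python3 - <<'E'
from h import *
a=snap('side');b=snap('scene');w=snap('wrist');s=env.sense(); print(s['position'],s['width'],s['ft_force'],s['grasp_force'])
f=lambda im,u,v,W,H:cv2.resize(im['color'][v:v+H,u:u+W,::-1],(400,300),interpolation=cv2.INTER_CUBIC)
cv2.imwrite('pics/c3.png',np.hstack([f(a,236,145,160,120),f(w,220,150,200,150)]))
E
```

```text
[0.5219983  0.07060145 0.01635718] 0.027169894520718437 [-1.89296685 -1.98850466  9.17806149] 79.20855346455937
```

View pics/c3.png

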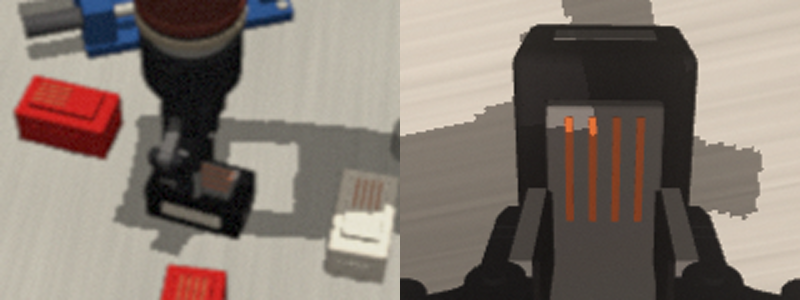

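The crop shows the finger pads apparently pinching the 30 mm rail rather than the body (width 27 mm). I'll check the geometry before moving.

```bash
python3 - <<'E'
from h import *
from scipy.spatial.transform import Rotation as R
w=snap('wrist');s=env.sense();M=R.from_quat(s['tcp_rot']).as_matrix();p=s['position']
cam=np.array(w['pose']);print(p,cam[:3,3])
for z in(.04,.046): 
  L,Rr=[ray(w,u,v,z) for u,v in((293,202.5),(351,201))] if z==.046 else [ray(w,u,v,z) for u,v in((277.5,181),(368.5,180))]
  print(z,L.round(4),Rr.round(4),np.linalg.norm(L-Rr))
for b in(0,.01,.019,.03,.04):
  print(b,[proj(w,p+M@[x,y,-b]).round(0).tolist() for x in(.011,-.011) for y in(.0136,-.0136,.024)])
print((M).round(3).tolist())
E
```

```text
[0.52200532 0.0705915  0.01634886] [0.4421632  0.08785867 0.18175637]
0.04 [0.4741 0.0584 0.04  ] [0.4832 0.1035 0.04  ] 0.04600530300107175
0.046 [0.485  0.0644 0.046 ] [0.4903 0.0927 0.046 ] 0.02878710673848342
0 [[343.0, 223.0], [299.0, 223.0], [360.0, 223.0], [342.0, 255.0], [300.0, 255.0], [358.0, 255.0]]
0.01 [[344.0, 230.0], [298.0, 230.0], [362.0, 230.0], [343.0, 263.0], [299.0, 263.0], [360.0, 263.0]]
0.019 [[345.0, 236.0], [296.0, 236.0], [364.0, 236.0], [344.0, 271.0], [297.0, 271.0], [362.0, 271.0]]
0.03 [[347.0, 246.0], [295.0, 246.0], [367.0, 246.0], [346.0, 282.0], [296.0, 282.0], [365.0, 282.0]]
0.04 [[348.0, 255.0], [293.0, 255.0], [370.0, 255.0], [347.0, 293.0], [294.0, 293.0], [368.0, 293.0]]
[[-0.978, 0.208, 0.006], [0.208, 0.978, -0.001], [-0.006, 0.0, -1.0]]
```

Call:
{"op": "jog_arm", "data": {"increments": [{"tx": 0, "ty": 0, "tz": 0, "rx": 0, "ry": 0, "rz": 0, "grip": 0.7}, {"tx": 0, "ty": 0, "tz": 0, "rx": 0, "ry": 0, "rz": 0, "grip": 0.7}, {"tx": 0, "ty": 0, "tz": 0, "rx": 0, "ry": 0, "rz": 0, "grip": 0.7}, {"tx": 0, "ty": 0, "tz": 0, "rx": 0, "ry": 0, "rz": 0, "grip": 0.7}, {"tx": 0, "ty": 0, "tz": 0, "rx": 0, "ry": 0, "rz": 0, "grip": 0.7}], "force": 80}}

```text
time: 3.35
position: [0.5189, 0.071, 0.0125]
tcp_rot: [0.104, 0.995, -0.0, -0.0]
ft_force: [-0.5, -0.4, 0.2]
width: 0.0724
grasp_force: 0.0
```

Call:
{"op": "jog_arm", "data": {"increments": [{"tx": 0, "ty": 0, "tz": 0.5, "rx": 0, "ry": 0, "rz": 0, "grip": 0.7}, {"tx": 0, "ty": 0, "tz": 0, "rx": 0, "ry": 0, "rz": 0, "grip": 0.7}, {"tx": 0, "ty": 0, "tz": 0, "rx": 0, "ry": 0, "rz": 0, "grip": 0.4}, {"tx": 0, "ty": 0, "tz": 0, "rx": 0, "ry": 0, "rz": 0, "grip": 0.1}, {"tx": 0, "ty": 0, "tz": 0, "rx": 0, "ry": 0, "rz": 0, "grip": 0}, {"tx": 0, "ty": 0, "tz": 0, "rx": 0, "ry": 0, "rz": 0, "grip": 0}], "force": 40}}

```text
time: 3.95
position: [0.5192, 0.071, 0.0078]
tcp_rot: [0.105, 0.995, 0.0, 0.0]
ft_force: [-0.9, -0.0, 2.0]
width: 0.0466
grasp_force: 41.5
```

Call:
{"op": "jog_arm", "data": {"increments": [{"tx": 0, "ty": 0, "tz": 0, "rx": 0, "ry": 0, "rz": 0, "grip": -1}, {"tx": 0, "ty": 0, "tz": 0, "rx": 0, "ry": 0, "rz": 0, "grip": -1}, {"tx": 0, "ty": 0, "tz": 0, "rx": 0, "ry": 0, "rz": 0, "grip": -1}], "force": 70}}

```text
time: 4.25
position: [0.5195, 0.071, 0.0081]
tcp_rot: [0.104, 0.995, 0.0, 0.0]
ft_force: [-0.9, -0.6, 5.1]
width: 0.0453
grasp_force: 71.9
```

Call:
{"op": "jog_arm", "data": {"increments": [{"tx": 0, "ty": 0, "tz": -1, "rx": 0, "ry": 0, "rz": 0, "grip": -1}, {"tx": 0, "ty": 0, "tz": -3, "rx": 0, "ry": 0, "rz": 0, "grip": -1}, {"tx": 0, "ty": 0, "tz": -4, "rx": 0, "ry": 0, "rz": 0, "grip": -1}, {"tx": 0, "ty": 0, "tz": -4, "rx": 0, "ry": 0, "rz": 0, "grip": -1}, {"tx": 0, "ty": 0, "tz": 0, "rx": 0, "ry": 0, "rz": 0, "grip": -1}, {"tx": 0, "ty": 0, "tz": 0, "rx": 0, "ry": 0, "rz": 0, "grip": -1}], "force": 70}}

```text
time: 4.85
position: [0.5194, 0.071, 0.1286]
tcp_rot: [0.105, 0.995, 0.0, 0.001]
ft_force: [-1.4, 0.3, -2.2]
width: 0.0454
grasp_force: 72.2
```

```bash
python3 - <<'E'
from h import *
a=snap('side');b=snap('scene');w=snap('wrist');s=env.sense(); print(s['position'],s['tcp_rot'],s['width'],s['ft_force'],s['grasp_force'])
f=lambda im,u,v,W,H:cv2.resize(im['color'][v:v+H,u:u+W,::-1],(400,300),interpolation=cv2.INTER_CUBIC)
cv2.imwrite('pics/c4.png',np.hstack([f(a,236,115,160,120),f(w,220,150,200,150)]))
from scipy.spatial.transform import Rotation as R
M=R.from_quat(s['tcp_rot']).as_matrix();c=np.array([.573,-.170]);a=np.radians(20.8);X=np.array([np.cos(a),np.sin(a)])
t=c-.080*X;print('pre target',t,'rel tool cm',100*M.T@(np.r_[t,.058]-s['position']))
E
```

```text
[0.51726999 0.07102218 0.12554782] [ 1.04540097e-01  9.94518773e-01 -1.63597722e-04 -1.93665546e-03] 0.04522881166269942 [-0.67369842  0.19609721 -1.67442826] 72.22106695175171
pre target [ 0.49821395 -0.19840856] rel tool cm [ -3.76425287 -26.74547649   6.7599943 ]
```

View pics/c4.png

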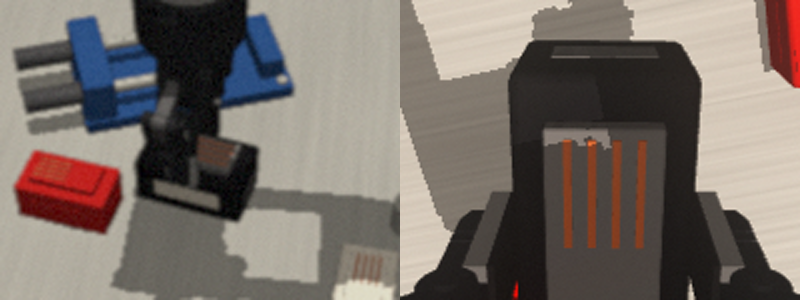

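The pack is held level by its body sides. I'll move it over the stop and align it to the clamp.

Call:
{"op": "jog_arm", "data": {"increments": [{"tx": -0.3, "ty": -2, "tz": 0, "rx": 0, "ry": 0, "rz": 0, "grip": -1}, {"tx": -0.6, "ty": -4.2, "tz": 0, "rx": 0, "ry": 0, "rz": 0, "grip": -1}, {"tx": -0.6, "ty": -4.2, "tz": 0, "rx": 0, "ry": 0, "rz": 0, "grip": -1}, {"tx": -0.6, "ty": -4.2, "tz": 0, "rx": 0, "ry": 0, "rz": 0, "grip": -1}, {"tx": -0.6, "ty": -4.2, "tz": 0, "rx": 0, "ry": 0, "rz": 0, "grip": -1}, {"tx": -0.6, "ty": -4.2, "tz": 0, "rx": 0, "ry": 0, "rz": 0, "grip": -1}, {"tx": -0.5, "ty": -3.7, "tz": 0, "rx": 0, "ry": 0, "rz": -4, "grip": -1}, {"tx": 0, "ty": 0, "tz": 0, "rx": 0, "ry": 0, "rz": -8.4, "grip": -1}], "force": 70}}

```text
time: 5.8
position: [0.499, -0.2021, 0.1258]
tcp_rot: [-0.003, 1.0, -0.0, -0.001]
ft_force: [0.9, 0.6, -1.7]
width: 0.0454
grasp_force: 72.4
```

Call:
{"op": "jog_arm", "data": {"increments": [{"tx": 0, "ty": 0, "tz": 0, "rx": 0, "ry": 0, "rz": -8.4, "grip": -1}, {"tx": 0, "ty": 0, "tz": 0, "rx": 0, "ry": 0, "rz": -8, "grip": -1}, {"tx": 0, "ty": 0, "tz": 0, "rx": 0, "ry": 0, "rz": -4, "grip": -1}, {"tx": 0, "ty": 0, "tz": 0, "rx": 0, "ry": 0, "rz": 0, "grip": -1}, {"tx": 0, "ty": 0, "tz": 0, "rx": 0, "ry": 0, "rz": 0, "grip": -1}], "force": 70}}

```text
time: 6.3
position: [0.4998, -0.1976, 0.1262]
tcp_rot: [-0.179, 0.984, 0.001, -0.001]
ft_force: [0.2, 0.8, -2.5]
width: 0.0453
grasp_force: 72.4
```

```bash
python3 - <<'E'
from h import *
from scipy.spatial.transform import Rotation as R
b=snap('scene');a=snap('side');w=snap('wrist');s=env.sense();p=s['position']; M=R.from_quat(s['tcp_rot']).as_matrix()
print(p,s['width']);print(M.round(3).tolist())
q=[M.T@(ray(w,u,v,p[2]-.008+.046)-p) for u,v in((291.5,213.5),(352.5,212.5))];print('rail end in tool',np.round(q,4))
c=np.array([.573,-.170]);an=np.radians(20.8);X=np.array([np.cos(an),np.sin(an)]);Y=np.array([-X[1],X[0]])
print('clamp frame',(p[:2]-c)@X,(p[:2]-c)@Y,'tool x yaw',np.degrees(np.arctan2(M[1,0],M[0,0])))
f=lambda im,u,v,W,H:cv2.resize(im['color'][v:v+H,u:u+W,::-1],(400,300),interpolation=cv2.INTER_CUBIC)
cv2.imwrite('pics/c5.png',np.vstack([np.hstack([f(a,226,55,160,120),f(b,200,200,168,126)]),np.hstack([f(w,160,120,320,240),f(w,220,150,200,150)])]))
E
```

```text
[ 0.50037002 -0.19785935  0.12705905] 0.045607314734814886
[[-0.935, -0.354, -0.001], [-0.354, 0.935, 0.0], [0.001, 0.001, -1.0]]
rail end in tool [[ 0.032  -0.0138 -0.038 ]
 [ 0.0324  0.015  -0.038 ]]
clamp frame -0.07778941931844066 -0.00025222476576072783 tool x yaw -159.25937407434344
```

View pics/c5.png

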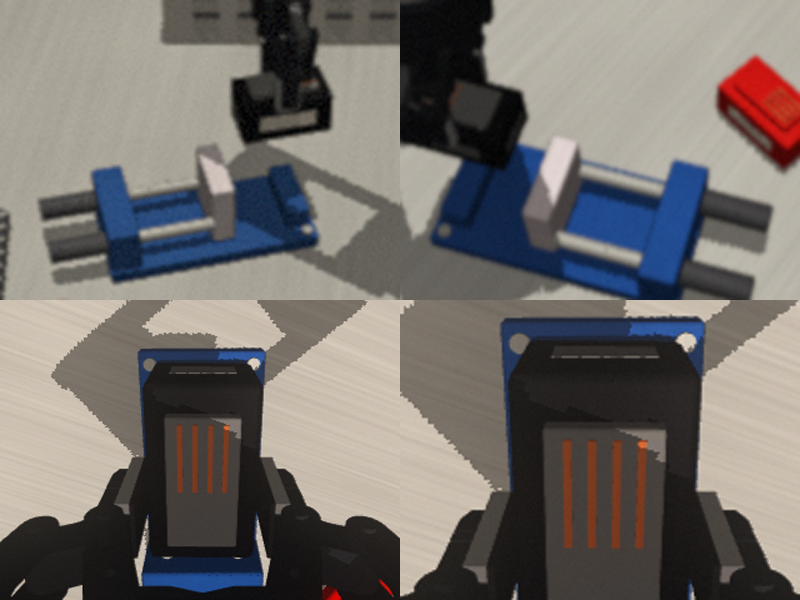

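The pack is above the stop, 13 mm in front of the plate and centred on the bed: bed edges are at 501 and 704 in the lower right crop, pack centre at about 604. I'll lower it and press.

Call:
{"op": "jog_arm", "data": {"increments": [{"tx": 0, "ty": 0, "tz": 2, "rx": 0, "ry": 0, "rz": 0, "grip": -1}, {"tx": 0, "ty": 0, "tz": 2.5, "rx": 0, "ry": 0, "rz": 0, "grip": -1}, {"tx": 0, "ty": 0, "tz": 1.8, "rx": 0, "ry": 0, "rz": 0, "grip": -1}, {"tx": 0, "ty": 0, "tz": 0.7, "rx": 0, "ry": 0, "rz": 0, "grip": -1}, {"tx": 0, "ty": 0, "tz": 0, "rx": 0, "ry": 0, "rz": 0, "grip": -1}, {"tx": 0, "ty": 0, "tz": 0, "rx": 0, "ry": 0, "rz": 0, "grip": -1}], "force": 90}}

```text
time: 7.05
position: [0.5012, -0.1984, 0.0584]
tcp_rot: [-0.18, 0.984, -0.0, 0.0]
ft_force: [-0.1, -1.1, -1.9]
width: 0.0449
grasp_force: 94.1
```

Call:
{"op": "jog_arm", "data": {"increments": [{"tx": -0.8, "ty": 0, "tz": 0, "rx": 0, "ry": 0, "rz": 0, "grip": -1}, {"tx": -0.7, "ty": 0, "tz": 0, "rx": 0, "ry": 0, "rz": 0, "grip": -1}, {"tx": -0.7, "ty": 0, "tz": 0, "rx": 0, "ry": 0, "rz": 0, "grip": -1}, {"tx": -0.7, "ty": 0, "tz": 0, "rx": 0, "ry": 0, "rz": 0, "grip": -1}, {"tx": -0.7, "ty": 0, "tz": 0, "rx": 0, "ry": 0, "rz": 0, "grip": -1}, {"tx": -0.7, "ty": 0, "tz": 0, "rx": 0, "ry": 0, "rz": 0, "grip": -1}, {"tx": -0.7, "ty": 0, "tz": 0, "rx": 0, "ry": 0, "rz": 0, "grip": -1}, {"tx": -0.7, "ty": 0, "tz": 0, "rx": 0, "ry": 0, "rz": 0, "grip": -1}], "force": 90}}

```text
time: 7.85
position: [0.552, -0.1794, 0.0584]
tcp_rot: [-0.181, 0.983, -0.001, -0.003]
ft_force: [-12.4, -5.8, 6.3]
width: 0.0447
grasp_force: 95.0
```

Call:
{"op": "jog_arm", "data": {"increments": [{"tx": 0, "ty": 0, "tz": 0, "rx": 0, "ry": 0, "rz": 0, "grip": -1}, {"tx": 0, "ty": 0, "tz": 0, "rx": 0, "ry": 0, "rz": 0, "grip": -1}], "force": 90}}

```text
time: 8.05
position: [0.5527, -0.1791, 0.0584]
tcp_rot: [-0.181, 0.983, -0.001, -0.002]
ft_force: [-10.5, -4.5, 3.9]
width: 0.0443
grasp_force: 94.8
```

```bash
python3 - <<'E'
from h import *
from scipy.spatial.transform import Rotation as R
b=snap('scene');a=snap('side');w=snap('wrist');s=env.sense();p=s['position']; M=R.from_quat(s['tcp_rot']).as_matrix()
print(p,s['width'],s['ft_force'],s['time'])
c=np.array([.573,-.170]);an=np.radians(20.8);X=np.array([np.cos(an),np.sin(an)]);Y=np.array([-X[1],X[0]])
print('clamp frame',(p[:2]-c)@X,(p[:2]-c)@Y,'tool x yaw',np.degrees(np.arctan2(M[1,0],M[0,0])))
f=lambda im,u,v,W,H:cv2.resize(im['color'][v:v+H,u:u+W,::-1],(400,300),interpolation=cv2.INTER_CUBIC)
cv2.imwrite('pics/c6.png',np.vstack([np.hstack([f(a,226,75,160,120),f(b,200,220,160,120)]),np.hstack([f(w,160,120,320,240),f(w,220,150,200,150)])]))
E
```

```text
[ 0.55257924 -0.17912421  0.05839989] 0.044439563291103386 [-10.2114174   -5.05871723   4.3553914 ] 8.2
clamp frame -0.022329920746936422 -0.0012779882399206462 tool x yaw -159.15855834053258
```

View pics/c6.png

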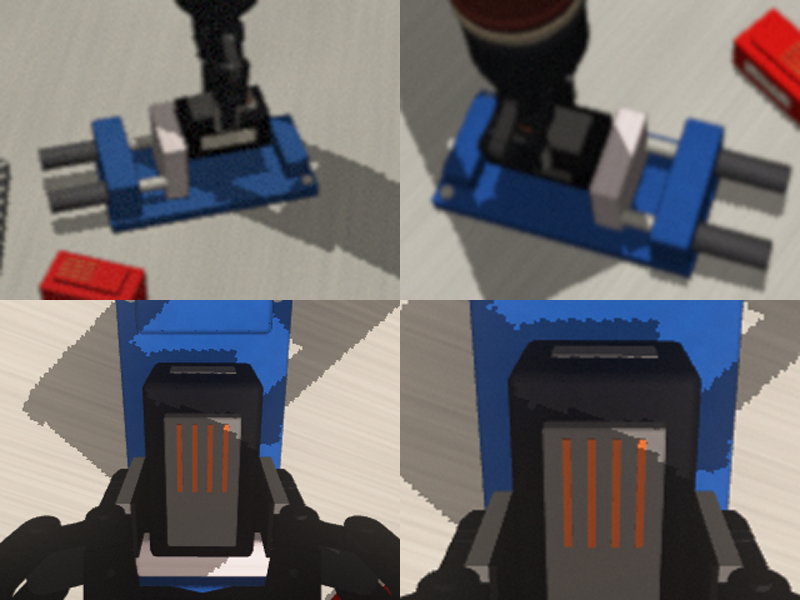

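The plate is pressed back (about 11 N, which means about 45 mm of travel), the pack is still level in the grip, and its rear is clear of the stop edge (crop row 333). I'll lower it to the bed while watching the force.

Call:
{"op": "jog_arm", "data": {"increments": [{"tx": 0, "ty": 0, "tz": 0.6, "rx": 0, "ry": 0, "rz": 0, "grip": -1}, {"tx": 0, "ty": 0, "tz": 0.6, "rx": 0, "ry": 0, "rz": 0, "grip": -1}, {"tx": 0, "ty": 0, "tz": 0.6, "rx": 0, "ry": 0, "rz": 0, "grip": -1}, {"tx": 0, "ty": 0, "tz": 0.4, "rx": 0, "ry": 0, "rz": 0, "grip": -1}, {"tx": 0, "ty": 0, "tz": 0, "rx": 0, "ry": 0, "rz": 0, "grip": -1}], "force": 90}}

```text
time: 8.7
position: [0.552, -0.1788, 0.0355]
tcp_rot: [-0.181, 0.983, -0.0, -0.003]
ft_force: [-9.2, -4.7, 0.7]
width: 0.0451
grasp_force: 94.4
```

Call:
{"op": "jog_arm", "data": {"increments": [{"tx": 0, "ty": 0, "tz": 0.5, "rx": 0, "ry": 0, "rz": 0, "grip": -1}, {"tx": 0, "ty": 0, "tz": 0.4, "rx": 0, "ry": 0, "rz": 0, "grip": -1}, {"tx": 0, "ty": 0, "tz": 0.3, "rx": 0, "ry": 0, "rz": 0, "grip": -1}, {"tx": 0, "ty": 0, "tz": 0, "rx": 0, "ry": 0, "rz": 0, "grip": -1}, {"tx": 0, "ty": 0, "tz": 0, "rx": 0, "ry": 0, "rz": 0, "grip": -1}], "force": 90}}

```text
time: 9.2
position: [0.5521, -0.1789, 0.0237]
tcp_rot: [-0.181, 0.983, -0.0, -0.002]
ft_force: [-10.0, -6.2, 0.9]
width: 0.0446
grasp_force: 94.5
```

Call:
{"op": "jog_arm", "data": {"increments": [{"tx": 0.3, "ty": 0, "tz": 0, "rx": 0, "ry": 0, "rz": 0, "grip": -1}, {"tx": 0.3, "ty": 0, "tz": 0, "rx": 0, "ry": 0, "rz": 0, "grip": -1}, {"tx": 0.2, "ty": 0, "tz": 0.1, "rx": 0, "ry": 0, "rz": 0, "grip": -1}, {"tx": 0, "ty": 0, "tz": 0, "rx": 0, "ry": 0, "rz": 0, "grip": -1}, {"tx": 0, "ty": 0, "tz": 0, "rx": 0, "ry": 0, "rz": 0, "grip": -1}], "force": 90}}

```text
time: 9.7
position: [0.5452, -0.1815, 0.0233]
tcp_rot: [-0.181, 0.984, -0.0, -0.002]
ft_force: [-9.6, -2.9, 3.5]
width: 0.0446
grasp_force: 94.8
```

Call:
{"op": "jog_arm", "data": {"increments": [{"tx": 0.1, "ty": 0, "tz": 0, "rx": 0, "ry": 0, "rz": 0, "grip": -1}, {"tx": 0, "ty": 0, "tz": 0, "rx": 0, "ry": 0, "rz": 0, "grip": -1}, {"tx": 0, "ty": 0, "tz": 0, "rx": 0, "ry": 0, "rz": 0, "grip": 0.5}, {"tx": 0, "ty": 0, "tz": 0, "rx": 0, "ry": 0, "rz": 0, "grip": 0.8}, {"tx": 0, "ty": 0, "tz": 0, "rx": 0, "ry": 0, "rz": 0, "grip": 0.8}, {"tx": 0, "ty": 0, "tz": 0, "rx": 0, "ry": 0, "rz": 0, "grip": 0.8}, {"tx": 0, "ty": 0, "tz": 0, "rx": 0, "ry": 0, "rz": 0, "grip": 0.8}], "force": 20}}

```text
time: 10.4
position: [0.546, -0.181, 0.0229]
tcp_rot: [-0.181, 0.984, -0.0, 0.0]
ft_force: [0.5, -0.2, 1.0]
width: 0.0771
grasp_force: 0.0
```

Call:
{"op": "jog_arm", "data": {"increments": [{"tx": 0, "ty": 0, "tz": -1, "rx": 0, "ry": 0, "rz": 0, "grip": 0.8}, {"tx": 0, "ty": 0, "tz": -2, "rx": 0, "ry": 0, "rz": 0, "grip": 0.8}, {"tx": 0, "ty": 0, "tz": -4, "rx": 0, "ry": 0, "rz": 0, "grip": 0.8}, {"tx": 0, "ty": 0, "tz": -4, "rx": 0, "ry": 0, "rz": 0, "grip": 0.8}, {"tx": 0, "ty": 0, "tz": -4, "rx": 0, "ry": 0, "rz": 0, "grip": 0.8}, {"tx": 0, "ty": 0, "tz": 0, "rx": 0, "ry": 0, "rz": 0, "grip": 0.8}], "force": 20}}

```text
time: 11.0
position: [0.5496, -0.1829, 0.181]
tcp_rot: [-0.181, 0.984, -0.004, 0.005]
ft_force: [1.4, -0.0, 0.0]
width: 0.0768
grasp_force: 0.0
```

```bash
python3 - <<'E'
from h import *
b=snap('scene');a=snap('side');w=snap('wrist');s=env.sense()
print(s['position'],s['width'],s['ft_force'],s['time'])
f=lambda im,u,v,W,H:cv2.resize(im['color'][v:v+H,u:u+W,::-1],(400,300),interpolation=cv2.INTER_CUBIC)
cv2.imwrite('pics/c7.png',np.vstack([np.hstack([f(a,226,75,160,120),f(b,200,220,160,120)]),np.hstack([f(w,160,120,320,240),f(w,220,150,200,150)])]))
E
```

```text
[ 0.54538249 -0.18092044  0.17280429] 0.07704346178408167 [0.02201824 0.23971414 0.38580329] 11.15
```

View pics/c7.png

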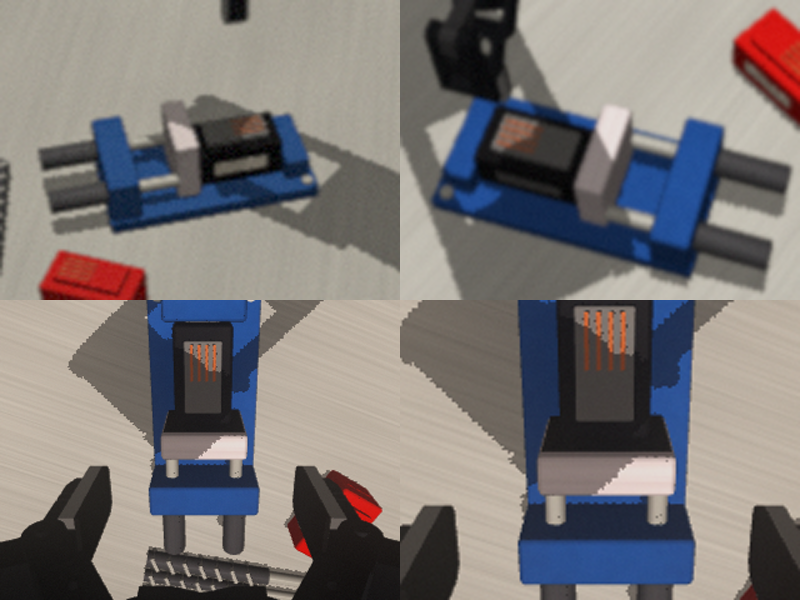

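The views show the pack flat and square on the bed, contacts up, its end against the stop and the plate bearing on it. The gripper is clear, so I'll hand in.

```bash
python3 -c "
from plant import env
print(env.sign_off())"
```

```text
the job is handed in; nothing more can be done
None
```

I clamped the short pack flat and square between the stop and the carriage, contacts up, left the long pack untouched, and handed the job in at about 11 s; sign-off returned no verdict, so the result rests on the final camera views.

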